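Work a rusted slide bolt free on a carry-chest

ROBOT

A 7-joint arm with a two-finger parallel gripper is mounted at the origin on the work surface. World frame = base frame: x ahead of the robot, y to its left, z up, the work surface at z = 0. Lengths are in m, angles in rad, forces in N, time in s.
With the tool pointing down it reaches from about 0.425 to 0.925 m from the base axis. Payload 6.8 kg.
Tool frame: the origin (TCP) lies between the finger pads; the fingertips stand 17 mm ahead of it and the grasp point (between the pads) lies 2 mm behind it; z points along the fingers, y is the direction in which the jaws open and shut (so a half turn about z gives the same grasp; the last joint's range is limited). The gripper opens to 85 mm and grips with 20 to 120 N. Pads are 22 mm wide; open, the fingers measure 114 mm over their backs; the gripper's body (76 mm by 85 mm) begins 54 mm behind the grasp point. The pads swing forward as they close: fully open they stand 13 mm farther back than shut.
Start: joints at [1.07, 0.477, 0.022, 1.555, -0.011, 1.109, -0.083], TCP at [0.258, -0.624, 0.212] pointing down, gripper open.
Joint ranges: [-2.96, 2.96], [-0.34, 2.1], [-1.41, 1.46], [0.24, 2.44], [-1.37, 4.51], [0.17, 1.92], [-2.96, 2.96]. Speed limits (rad/s): [2.39, 2.39, 3.14, 3.14, 3.14, 3.14, 3.14].

INTERFACE

Orientations are given as a unit quaternion [w, x, y, z].
In Python, from station import bot gives the robot as it stands. The module is installed in compiled form; this text tells all that it offers.
- The arm moves only by the tool carry_out, never from a script. Its argument "moves" is a list of rows, each a list of 3 entries, a list of its own where there are three numbers: the turn, a rotation vector about the tool's x, y, z in degrees, then the shift along the tool's x, y, z in cm, then the finger opening in cm, from 0 to 8.54. A call has 1 to 5 rows; each row is the pose to reach, as a shift and turn from the pose commanded when the call began, along the tool's axes at that moment; what a row does not reach only later rows make up. A row lasts 1/8 s, in which the tool goes at most 62.5 mm and 10.7 degrees, less where a joint would pass 70% of its speed; a pose out of reach is approached as far as the arm can. A call with a gripper value outside its range is refused whole. The fingers move at their own pace and stop on an object; "newtons" is the grip in N (left out, the last holds). Time passes only in rows, so rows that repeat a pose let the fingers close. It gives the time, the measured TCP pose, the force and the opening at its end, in the units of the state.
- bot.get_obs(): the state, without advancing time (a new reading comes with each control period).
- bot.read_camera(name): name is "scene" or "top"; returns the picture (480x640x3 uint8, red, green, blue); there is no depth.
- bot.camera_info(name): a dict with "vertical_fov" (degrees; the focal length in pixels is half the picture's height over the tangent of half this angle, whatever the lens; pixels are square), "cx", "cy" (the principal point, pixels), "k1" (the pictures are not rectified: a ray, as slopes to the right and down, at radius r is drawn at 1 + k1 r^2 times it, then the intrinsics apply), "position" and "attitude" of the camera in the world. Camera axes: x right, y up, looking along -z (the intrinsics and any distortion apply to the point x, -y, -z); pixel columns grow to the right and rows downward; lengths in m; the calibration is good to about 2 mm. A picture is of the moment at which its call begins. camera_info takes no time and is no camera call.
- bot.hand_in(): hands the job in, once; it reports no verdict.
Trained networks look in the newest picture that a camera, given by its name, has taken for a name from the list of things; names that differ only in an ending like _2 or _b are one class to them, and where a whole thing is asked for, a point or a joint stands for the part that bears it (a point fixed in the world has none). Each returns a list of dicts, best first, with "score" (0 to 1); they miss things now and then, are a little off and sometimes report something else, mostly with a low value. They report only what shows in the picture. A call takes as long as a camera call.
- bot.silhouettes(label, camera): "region" (480x640 bool, what is visible of it) and "location" ([column, row] in pixels, amid what is visible of it).
The state is a dict: "t": time; "q": joint angles; "joint_vel": joint speeds; "joint_torque": joint torques, N m; "eef_pos": TCP position; "tool_rot": TCP orientation; "contact_force": force on the tool from outside, world axes, zero at the start; "torque": the same for the moment, N m; "gripper_width": opening from 0.0 (shut) to 1.0 (fully open).
Only numpy, scipy, OpenCV 4.12 (cv2) and the standard library are available. Lean on these libraries where they do the work, as an engineer would, in place of code of your own. Each camera call takes 0.05 s, during which the arm holds its last target. There are 200 camera calls.

TASK

The slide bolt on the sloping lid of the pine carry-chest has rusted fast a little short of home. Work it free with short back-and-forth strokes until it runs, draw it fully back, then shoot it fully home again so that the chest is left bolted, and let go. Do not shift the other things on the bench.

Things in the scene. Friction and masses are not known exactly. Their poses are not given: they have to be found in the camera images.
- bolt (a joint): Bolt travel in m: 0 fully home, 0.060 fully drawn; starts near 0.010. Rusted: moves at about 5 N, up to 15 N where it grates. A pull jams solid at 0.016 to 0.023, and more force does not help. A push back of 12 to 15 mm, until it jams that way too (at 0.004 to 0.010), frees that spot, and the next pull gets past it. After two or three jams, each with its push back, it runs all 60 mm both ways at 5 N.
- knob (a point): Grip point on the bolt's knob, moving with it. Rusty steel knob, 20 mm in diameter, 63 mm high, standing square on the sloping lid; this point is on its axis, 44 mm off the lid (wide part 35 to 57 mm off, neck 15 to 18 mm in diameter). Axes: z along the knob, out of the lid, leaning 30 degrees from vertical to the chest's front; y along the rod, towards home (drawing goes along -y); x up the slope.
- chest: Pine chest, fixed, 260 mm deep (x), 440 wide (y), 295 high. Origin: centre of underside; x to its back, y to its left end, z up; its front (-x) faces roughly to the robot. The plank lid (stays shut) rises at 30 degrees from x = -130 (70 high) to x = 44 mm; behind it a flat top, 174 high. End boards (inner faces y = -200, 200) stand 20 mm proud of the lid. Knob at y = 80 when home, 20 when drawn.
- keeper (a point): Keeper hole in the chest's left end board (inner face), into which the bolt's rod shoots: 13 mm hole in a rusty plate, 10 mm off the lid. The rod, 13 mm thick and 221 mm long, runs from here along the chest's -y in three straps, all within 20 mm of the lid face; the knob stops against the middle strap when home, against the tail strap when drawn.
- bar (a point): Middle of the chest's fixed wooden carry bar, 32 mm in diameter, 400 long, along the chest's y, between 50 mm wide end posts; at x = 4, 270 mm high. It is 36 mm behind and 93 mm above the knob's grip point: a gripper straight down on the knob hits it. Tilted along the knob (30 degrees, wrist to the chest's front), the tool's axis passes 77 mm in front of the bar's axis.
- oil_can: Bystander: blue round can, 58 mm in diameter, 175 mm high, standing at the chest's left end. Origin: centre of its underside.
- hammer: Bystander: hammer lying in front of the chest, roughly along the chest's y, left half, 260 mm long, 26 mm high. Origin: underside, middle of its length.
- screw_jar: Bystander: glass jar with steel cap, 72 mm in diameter, 90 mm high, at the chest's right end. Origin: centre of its underside.
- carton: Bystander: cardboard box 65 x 110 x 50 mm on the flat top board of the chest, behind the carry bar, left half. Origin: centre of its underside.
- tape: Bystander: grey pocket tape measure 60 x 34 x 58 mm on the flat top board of the chest, behind the carry bar, right half. Origin: centre of its underside.
- clamp: Bystander: small F-clamp lying flat in front of the chest, right half, along the chest's y, 220 mm long, 75 mm wide, 25 mm high. Origin: underside of its bar, middle.

How it is judged:
On the way:
1. the bolt has been worked free and drawn fully back (55 mm or more of its 60 mm) (value of joint bolt above 0.055 m), for 0.1 s.
At the end, for the whole second after the job is handed in: The bolt, having been fully drawn, is home again within 5 mm (joint below 0.005) and at rest, and none of the six bystanders has shifted by more than 40 mm (value of joint bolt below 0.005 m and not (velocity of joint bolt above 0.01 m/s) and velocity of joint bolt above -0.01 m/s and distance of each of oil_can, hammer, screw_jar, clamp, carton, tape from where it was at the start of the episode below 0.04 m); the robot touches nothing.
It fails at once if a bystander is shifted by more than 40 mm (distance of any of oil_can, hammer, screw_jar, clamp, carton, tape from where it was at the start of the episode above 0.04 m).
It also fails if it takes over 64 s, if anything falls off the work surface, if the arm or the gripper's body presses on something with over 40 N, if the wrist force passes 120 N, or if a joint passes its speed limit or range.

## Working session

There is one attempt and no reset: what is moved stays moved. The work goes in short steps, Python scripts to look and compute and a tool call to move; the robot and the scene stay as the last step left them, time stands still between calls to the robot, and variables do not carry over. Pictures are saved under pics/ and viewed, about 8 in all and at most 12, crops included, and the job is handed in when it is done.

Besides the shell and the picture viewer there is one more tool, called after "Emit:" as name([rows], argument=value, ...), one row to a line, values as JSON. carry_out: Moves the arm, as the interface text tells. Its arguments: {"type":"object","properties":{"moves":{"type":"array"},"newtons":{"type":"number"}},"required":["moves"]}

```bash
mkdir -p pics; python3 - <<'E'
from station import bot
import cv2
for c in ("scene","top"):
    cv2.imwrite(f"pics/{c}0.png",bot.read_camera(c)[:,:,::-1]); print(c,bot.camera_info(c))
    for n in ("knob","chest","keeper","bar","carton","tape","oil_can","screw_jar"):
        try: print(n,[(round(float(d['score']),2),d['location'],int(d['region'].sum())) for d in bot.silhouettes(n,c)[:2]])
        except Exception as e: print(n,e)
print(bot.get_obs())
E
```

```text
scene {'vertical_fov': 48.08564732821434, 'cx': 316.6025220483102, 'cy': 234.21388947448835, 'k1': -0.14564781914273717, 'position': array([0.50491253, 0.56986681, 1.13922408]), 'attitude': array([-0.08981528, -0.03176327,  0.24993851,  0.96356373])}
knob [(0.6, [280.4, 274.5], 597)]
chest [(0.96, [297.6, 265.0], 26990), (0.59, [281.6, 275.7], 526)]
keeper [(0.81, [291.8, 260.8], 26572)]
bar [(0.83, [296.2, 267.7], 26882), (0.22, [387.7, 186.9], 865)]
carton [(0.97, [234.0, 234.7], 2164)]
tape [(0.92, [272.9, 185.5], 708)]
oil_can [(0.77, [267.8, 381.0], 1276)]
screw_jar [(0.67, [388.4, 187.4], 795)]
top {'vertical_fov': 52.353132502267094, 'cx': 319.4185510492887, 'cy': 248.5301129894715, 'k1': -0.11831315080340134, 'position': array([0.4098336 , 0.02067145, 1.30234125]), 'attitude': array([ 0.7112249 ,  0.06744191, -0.06150813, -0.69701326])}
knob [(0.88, [277.7, 224.0], 375)]
chest [(0.94, [312.8, 234.7], 19170)]
keeper [(0.88, [312.6, 230.5], 19046)]
bar [(0.88, [309.5, 235.2], 18810)]
carton [(0.95, [292.4, 180.1], 1558), (0.33, [276.8, 224.0], 392)]
tape [(0.71, [352.9, 198.0], 488), (0.44, [310.4, 232.4], 19108)]
oil_can [(0.89, [196.0, 232.3], 783)]
screw_jar [(0.63, [400.8, 303.0], 709)]
{'t': 0.9, 'q': array([ 1.06988287,  0.47697976,  0.02239919,  1.55540589, -0.01150965,
        1.10933764, -0.0830809 ]), 'joint_vel': array([-0.00048586, -0.00028115,  0.00136909,  0.00076347, -0.00055026,
       -0.00129922,  0.00206846]), 'joint_torque': array([-3.12415987e-04, -5.96310282e+01,  1.60607848e+00, -2.81545490e+01,
        1.24859868e-02,  1.66282869e-03, -3.26626218e-05]), 'eef_pos': array([ 0.25839192, -0.62358728,  0.21181898]), 'tool_rot': array([-4.14707968e-06,  9.80774673e-01,  1.95143643e-01,  1.07650260e-05]), 'contact_force': array([ 0.14361669, -0.11568318,  0.00627464]), 'torque': array([-0.06130063, -0.04915472, -0.03095566]), 'gripper_width': 1.0019083980637635}
```

View pics/scene0.png

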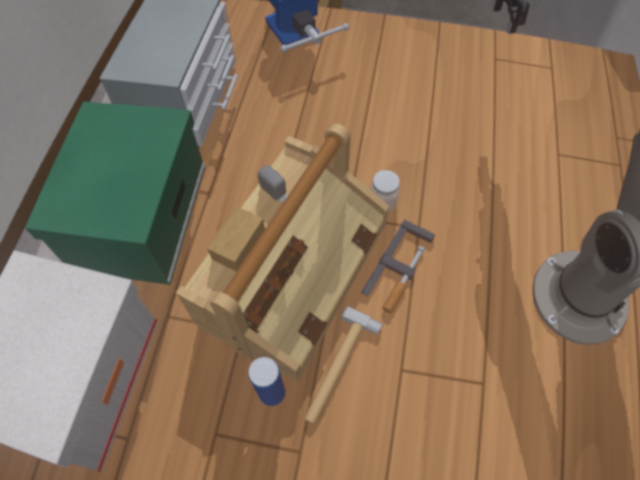

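View pics/top0.png

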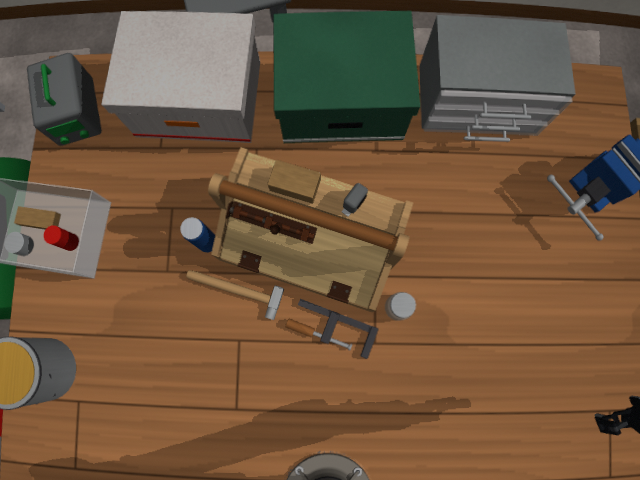

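Scene: chest with the bolt around (275,280), bar from (228,310) to (335,135). Top: bolt (230..315, 210..240), knob about (276,226). I'll crop these up to pick features.

```bash
python3 - <<'E'
import cv2,numpy as np
a=cv2.imread("pics/top0.png")[135:325,190:430]; b=cv2.imread("pics/scene0.png")[115:385,170:400]
a=cv2.resize(a,None,fx=3.3,fy=3.3,interpolation=cv2.INTER_CUBIC); 
cv2.imwrite("pics/ca.png",a[:600]); cv2.imwrite("pics/cb.png",cv2.resize(b,None,fx=2.2,fy=2.2,interpolation=cv2.INTER_CUBIC))
E
cat > h.py <<'E'
import numpy as np,cv2
from station import bot
from scipy.spatial.transform import Rotation as R
def rot(q): return R.from_quat(np.roll(q,-1)).as_matrix()
def proj(P,cam):
    c=bot.camera_info(cam); f=240/np.tan(np.radians(c['vertical_fov'])/2)
    K=np.array([[f,0,c['cx']],[0,f,c['cy']],[0,0,1.]])
    M=(rot(c['attitude'])@np.diag([1,-1,-1.])).T
    return cv2.projectPoints(np.atleast_2d(P).astype(float),cv2.Rodrigues(M)[0],-M@c['position'],K,np.array([c['k1'],0,0,0.]))[0].reshape(-1,2)
def chest(p):  # x,y,yaw -> R,t
    return R.from_euler('z',p[2]).as_matrix(),np.array([p[0],p[1],0])
E
```

```text
(no output)
```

View pics/ca.png

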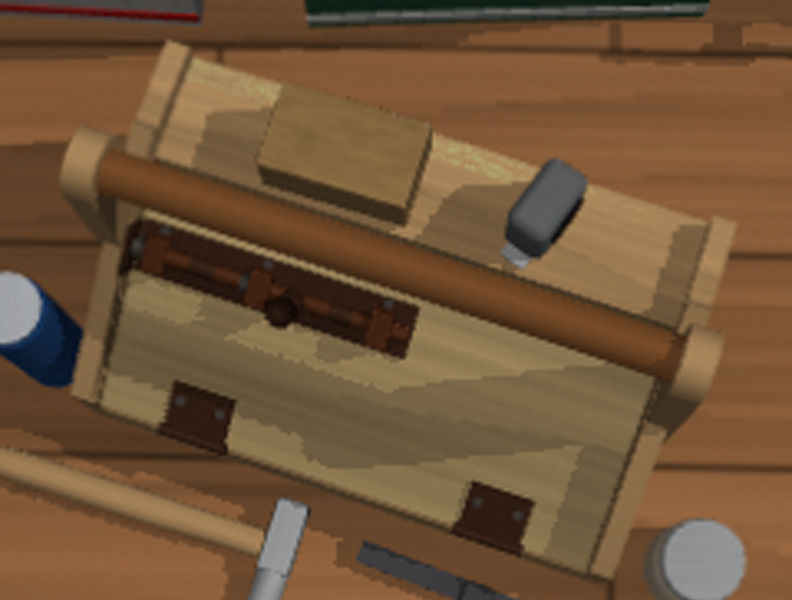

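View pics/cb.png

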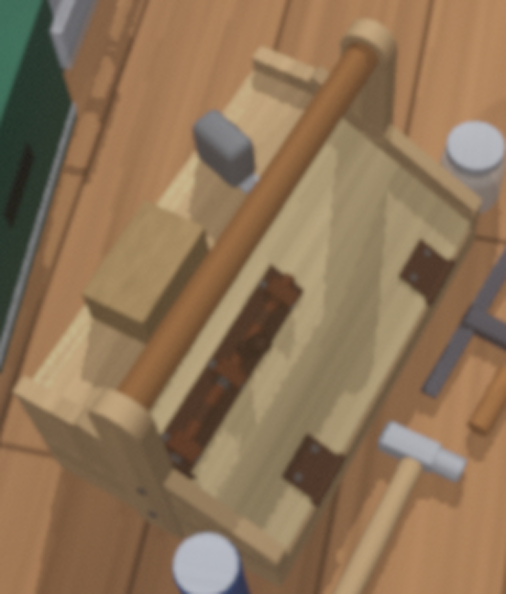

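Top crop: knob top at crop (280,310), bar ends (108,174) and (678,347), lid front corners (103,402) and (590,573). Scene crop: bar ends (130,402) and (365,60). Next I fit the chest pose to these.

```bash
cat > fit.py <<'E'
from h import *
from scipy.optimize import least_squares
T=lambda u,v:(u/3.3+190,v/3.3+135); S=lambda u,v:(u/2.2+170,v/2.2+115)
F=[("top",(4,200,270),T(105,174)),("top",(4,-200,270),T(680,348)),("top",(-130,200,70),T(103,402)),("top",(-130,-200,70),T(590,573)),("top",(-41.5,70,193.5),T(280,310)),
("scene",(4,200,270),S(130,402)),("scene",(4,-200,270),S(365,60))]
def res(p):
    A,t=chest(p); return np.concatenate([proj(A@(np.array(P)/1000)+t,c)[0]-px for c,P,px in F])
s=least_squares(res,[.55,.05,-.25],loss='soft_l1'); p=s.x
print(p,np.degrees(p[2])); print(res(p).reshape(-1,2).round(1))
A,t=chest(p); np.save("p.npy",p)
g=A@np.array([-.032,.070,.177])+t
y=A@[0,1,0]; z=A@np.array([-.5,0,3**.5/2]); x=np.cross(y,z)
print("knob",g,"y",y,"z",z)
for c in("top","scene"):print(c,proj([g,A@np.array([-.0415,.07,.1935])+t],c))
E
python3 fit.py
```

```text
[ 0.6728947   0.05875955 -0.30583225] -17.522897258007887
[[ 1.2 -1.5]
 [-0.3  2.2]
 [-1.1  0.6]
 [-0.4 -1.1]
 [-0.5  1.9]
 [ 0.2 -0.2]
 [-1.2 -3.8]]
knob [0.66345569 0.1351461  0.177     ] y [0.30108691 0.9535967  0.        ] z [-0.47679835  0.15054346  0.8660254 ]
top [[276.37276536 228.61745029]
 [274.3441114  230.81888144]]
scene [[287.39391944 269.89868194]
 [291.07278468 268.33877551]]
```

```bash
cat >> h.py <<'E'
def frame(p=None):
    p=np.load("p.npy") if p is None else p
    A,t=chest(p); y=A@[0,1,0]; z=A@np.array([-.5,0,3**.5/2]); x=np.cross(y,z)
    K=np.column_stack([x,y,z]); return K,A,t
def go(pos,Rt=None):
    o=bot.get_obs(); C=rot(o['tool_rot']); Rt=C if Rt is None else Rt
    print("turn",np.degrees(R.from_matrix(C.T@Rt).as_rotvec()).round(1).tolist(),"shift",(C.T@(np.array(pos)-o['eef_pos'])*100).round(2).tolist(),"t",o['t'],"F",o['contact_force'].round(1),"w",o['gripper_width'].round(3))
def knobpose(s,off):  # bolt travel s, off = TCP height off the lid
    K,A,t=frame(); return A@np.array([-.032,.080-s,.177])+t+K[:,2]*(off-.044), K@np.diag([1,-1,-1.])
E
python3 - <<'E'
from h import *
P,Rt=knobpose(.01,.164)
print(P); go([.45,-.2,.36],Rt); go(P,Rt)
E
```

```text
[0.60623988 0.15321132 0.28092305]Traceback (most recent call last):
  File "<stdin>", line 3, in <module>
  File "h.py", line 18, in go
    print("turn",np.degrees(R.from_matrix(C.T@Rt).as_rotvec()).round(1).tolist(),"shift",(C.T@(np.array(pos)-o['eef_pos'])*100).round(2).tolist(),"t",o['t'],"F",o['contact_force'].round(1),"w",o['gripper_width'].round(3))
                                                                                                                                                                                                 ^^^^^^^^^^^^^^^^^^^^^^^^
AttributeError: 'float' object has no attribute 'round'
```

```bash
sed -i "s/o\['gripper_width'\].round(3)/round(o['gripper_width'],3)/" h.py; python3 - <<'E'
from h import *
P,Rt=knobpose(.01,.164)
print(P); go([.45,-.2,.36],Rt); go(P,Rt)
E
```

```text
[0.60623988 0.15321132 0.28092305]
turn [-10.5, 28.8, 39.1] shift [33.92, -31.8, -14.82] t 0.9 F [ 0.1 -0.1  0. ] w 1.002
turn [-10.5, 28.8, 39.1] shift [61.87, -58.45, -6.91] t 0.9 F [ 0.1 -0.1  0. ] w 1.002
```

Emit:
carry_out([
  [[-2,6,8],[7,-6.5,-5],5],
  [[-4,12,16],[14,-13,-9],5],
  [[-6,18,24],[21,-19.5,-13],5],
  [[-8,24,32],[28,-26,-14.5],5],
  [[-10.5,28.8,39.1],[34,-31.8,-14.8],5],
])

```text
t: 1.52
eef_pos: [0.3794, -0.3585, 0.3242]
tool_rot: [0.04, 0.953, -0.15, 0.258]
contact_force: [1.3, 0.5, 0.5]
gripper_width: 0.587
```

```bash
python3 - <<'E'
from h import *
P,Rt=knobpose(.01,.164)
print(bot.get_obs()['eef_pos']); go(P,Rt)
E
```

```text
[ 0.37944015 -0.35845083  0.32417544]
turn [0.2, -0.3, -0.3] shift [2.88, -55.66, 6.72] t 1.525 F [1.3 0.5 0.5] w 0.587
```

Emit:
carry_out([
  [[0,0,0],[0.6,-6,0],5],
  [[0,0,0],[1.2,-12,0],5],
  [[0,0,0],[1.5,-18,1],5],
  [[0,0,0],[2,-24,2],5],
  [[0,0,0],[2.5,-30,2.5],5],
])

```text
t: 2.15
eef_pos: [0.5024, -0.0814, 0.3137]
tool_rot: [0.04, 0.954, -0.147, 0.257]
contact_force: [1.0, -1.2, -0.6]
gripper_width: 0.585
```

Emit:
carry_out([
  [[0,0,0],[0,-6,1],5],
  [[0,0,0],[0,-12,2],5],
  [[0,0,0],[0.2,-18,3],5],
  [[0,0,0],[0.3,-24,3.5],5],
  [[0,0,0],[0.4,-25.6,4.2],5],
])

```text
t: 2.78
eef_pos: [0.5861, 0.1206, 0.2785]
tool_rot: [0.038, 0.957, -0.146, 0.25]
contact_force: [-0.7, -0.6, -0.8]
gripper_width: 0.584
```

```bash
python3 - <<'E'
from h import *
P,Rt=knobpose(.01,.164)
print(bot.get_obs()['eef_pos']); go(P,Rt); P,Rt=knobpose(.01,.044);go(P,Rt)
K=frame()[0]
tip=bot.get_obs()['eef_pos']+.017*rot(bot.get_obs()['tool_rot'])[:,2]
for i,c in enumerate(("top","scene")):
    im=bot.read_camera(c)[:,:,::-1].copy(); print(c,proj([tip,P],c).round(1).tolist())
    for n in ["knob"]: print([(round(float(d['score']),2),d['location'],int(d['region'].sum())) for d in bot.silhouettes(n,c)[:2]])
    u,v=proj(P,c)[0].astype(int)
    cv2.imwrite(f"pics/{c}1.png",cv2.resize(im[v-60:v+60,u-50:u+50],None,fx=4.5,fy=4.5,interpolation=cv2.INTER_CUBIC)); print("crop",u-50,v-60)
a=cv2.imread("pics/top1.png");b=cv2.imread("pics/scene1.png");cv2.imwrite("pics/both1.png",cv2.resize(np.hstack([a,b]),(800,480)))
E
```

```text
[0.58605707 0.12062501 0.27852543]
turn [-0.1, 0.7, 0.2] shift [0.95, -3.71, 0.26] t 2.775 F [-0.7 -0.6 -0.8] w 0.584
turn [-0.1, 0.7, 0.2] shift [1.1, -3.68, 12.26] t 2.775 F [-0.7 -0.6 -0.8] w 0.584
top [[279.3, 251.2], [276.4, 228.6]]
[(0.65, [275.8, 223.2], 383), (0.54, [318.7, 231.5], 18005)]
crop 226 168
scene [[323.2, 247.7], [287.4, 269.9]]
[(0.61, [281.5, 276.6], 587)]
crop 237 209
```

View pics/both1.png

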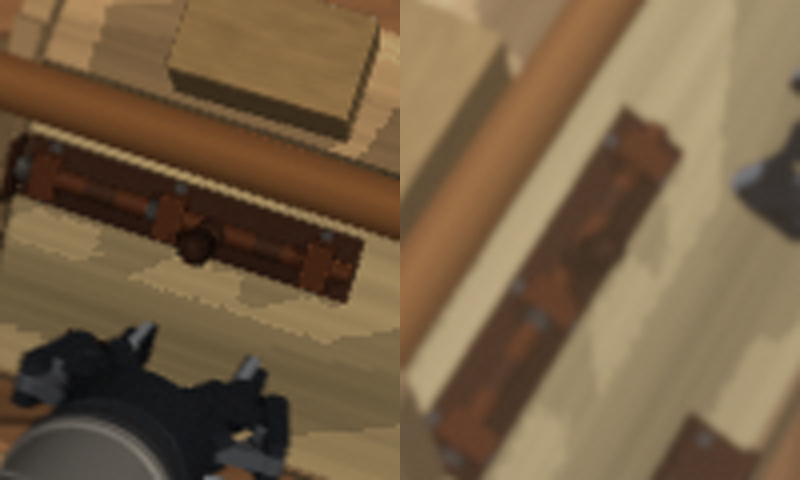

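Top panel: knob head at crop (195,243), i.e. image (274.8,228.8). Scene panel: head at (600,250), i.e. (287,271.5). Triangulating.

```bash
python3 - <<'E'
from h import *
from scipy.optimize import least_squares
K,A,t=frame()
P,Rt=knobpose(.01,.054)
s=least_squares(lambda X:np.r_[proj(X,"top")[0]-(274.8,228.8),proj(X,"scene")[0]-(287,271.5)],P)
print("head",s.x,s.fun.round(1),"offset in K",(K.T@(s.x-P)*1000).round(1))
# constrained to known height
s2=least_squares(lambda X:np.r_[proj(P+K[:,:2]@X,"top")[0]-(274.8,228.8),proj(P+K[:,:2]@X,"scene")[0]-(287,271.5)],[0,0]);print((s2.x*1000).round(1),s2.fun.round(1))
E
```

```text
head [0.66323045 0.13881705 0.17714325] [ 0.  -0.1  0.1  0. ] offset in K [-1.1  3.4 -9.2]
[1.4 4.7] [-1.2 -0.2  0.6 -0.9]
```

```bash
python3 - <<'E'
from h import *
for off in (.1,.046):
    P,Rt=knobpose(.0055,off);go(P+.001*frame()[0][:,0],Rt)
E
```

```text
turn [0.1, 0.5, 0.2] shift [1.0, -4.46, 6.83] t 2.975 F [0.5 0.2 0.1] w 0.584
turn [0.1, 0.5, 0.2] shift [1.04, -4.47, 12.23] t 2.975 F [0.5 0.2 0.1] w 0.584
```

Emit:
carry_out([
  [[0,0.5,0],[1,-4.5,2],5],
  [[0,0.5,0],[1,-4.5,4],5],
  [[0,0.5,0],[1,-4.5,6],5],
  [[0,0.5,0],[1,-4.5,6.8],5],
])

```text
t: 3.48
eef_pos: [0.6397, 0.1442, 0.2259]
tool_rot: [0.041, 0.954, -0.148, 0.256]
contact_force: [-0.4, 0.8, -0.5]
gripper_width: 0.59
```

```bash
python3 - <<'E'
from h import *
P,Rt=knobpose(.0055,.046);go(P+.001*frame()[0][:,0],Rt)
E
```

```text
turn [0.2, -0.0, -0.1] shift [-0.15, -0.33, 5.3] t 3.475 F [-0.4  0.8 -0.5] w 0.59
```

Emit:
carry_out([
  [[0,0,0],[-0.1,-0.2,2],5],
  [[0,0,0],[-0.1,-0.2,4],5],
  [[0,0,0],[-0.1,-0.2,5.3],5],
  [[0,0,0],[-0.1,-0.2,5.3],5],
])

```text
t: 3.98
eef_pos: [0.6642, 0.1377, 0.1793]
tool_rot: [0.041, 0.954, -0.149, 0.255]
contact_force: [0.8, 0.0, -0.3]
gripper_width: 0.581
```

```bash
python3 - <<'E'
from h import *
P,Rt=knobpose(.0055,.046);go(P+.001*frame()[0][:,0],Rt)
ims=[]
for c in("top","scene"):
    im=bot.read_camera(c)[:,:,::-1]; u,v=proj(P,c)[0].astype(int)
    ims.append(cv2.resize(im[v-40:v+40,u-33:u+33],(400,480),interpolation=cv2.INTER_CUBIC))
cv2.imwrite("pics/both2.png",np.hstack(ims))
E
```

```text
turn [0.3, 0.0, -0.1] shift [-0.01, -0.19, 0.0] t 3.975 F [ 0.8  0.  -0.3] w 0.581
```

View pics/both2.png

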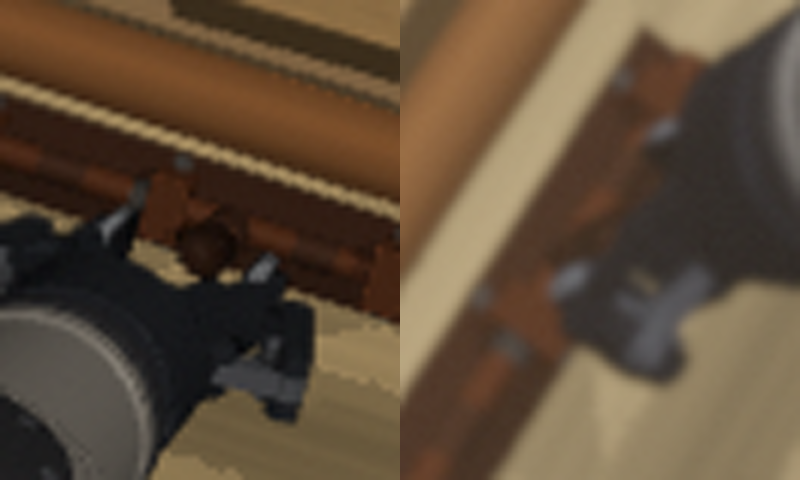

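Fingers straddle the knob (top panel knob at (208,243), tips at (115,225) and (265,268)). The knob may sit a bit upslope of the pads, so I'll check by overlaying the modelled pads.

```bash
python3 - <<'E'
from h import *
o=bot.get_obs(); C=rot(o['tool_rot']); P,Rt=knobpose(.0055,.046)
K=frame()[0]
ims=[]
for c in("top","scene"):
    im=bot.read_camera(c)[:,:,::-1]; u,v=proj(P,c)[0].astype(int)
    s=6;im=cv2.resize(im[v-40:v+40,u-33:u+33],None,fx=s,fy=s,interpolation=cv2.INTER_CUBIC)
    f=lambda X:tuple(((proj(X,c)[0]-(u-33,v-40)+.5)*s).astype(int).tolist())
    for sy in(-1,1):
        q=[f(o['eef_pos']+C@np.array([sx*.011,sy*.025,.010])) for sx in(-1,1)]; cv2.line(im,*q,(0,255,0),1)
    ax=P-K[:,2]*.002+.001*K[:,0]
    for h,col in((.057,(0,255,255)),(.035,(255,255,0)),(.063,(0,0,255))):
        pts=[f(ax+K[:,2]*(h-.044)+.010*(K[:,0]*np.cos(a)+K[:,1]*np.sin(a))) for a in np.linspace(0,6.28,24)]
        cv2.polylines(im,[np.array(pts)],True,col,1)
    ims.append(im)
cv2.imwrite("pics/both3.png",np.hstack(ims))
E
```

```text
(no output)
```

View pics/both3.png

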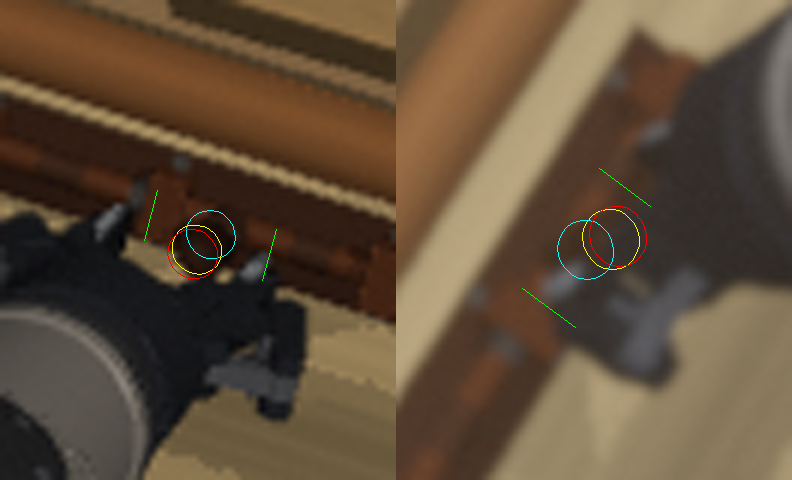

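```bash
python3 - <<'E'
from h import *
from scipy.optimize import least_squares
o=bot.get_obs(); C=rot(o['tool_rot']); P,Rt=knobpose(.0055,.046)
w={c:proj(P,c)[0].astype(int)-(33,40) for c in("top","scene")}
def tri(a,b):
    ta=w["top"]+np.array(a)/6-.5; tb=w["scene"]+np.array(b)/6-.5
    s=least_squares(lambda X:np.r_[proj(X,"top")[0]-ta,proj(X,"scene")[0]-tb],P); return s.x,s.fun
for n,a,b in(("padL",(110,225),(570-396,278)),("padR",(258,265),(655-396,133)),):
    X,f=tri(a,b); print(n,(C.T@(X-o['eef_pos'])*1000).round(1),f.round(1))
E
```

```text
padL [ 10.5 -28.7 -39.7] [ 0.1 -0.7  0.5  0.2]
padR [ 11.5  29.6 -35.1] [ 0.  -0.3  0.3  0.1]
```

Emit:
carry_out([
  [[0,0,0],[0,0,0],2.5],
  [[0,0,0],[0,0,0],1],
  [[0,0,0],[0,0,0],0.5],
  [[0,0,0],[0,0,0],0.5],
], newtons=50)

```text
t: 4.68
eef_pos: [0.6644, 0.1414, 0.1797]
tool_rot: [0.04, 0.955, -0.147, 0.256]
contact_force: [0.5, 0.9, -0.2]
gripper_width: 0.06
```

```bash
python3 - <<'E'
from h import *
P,Rt=knobpose(.0055,.046);go(P+.001*frame()[0][:,0],Rt)
ims=[]
for c in("top","scene"):
    im=bot.read_camera(c)[:,:,::-1]; u,v=proj(P,c)[0].astype(int)
    ims.append(cv2.resize(im[v-40:v+40,u-33:u+33],(396,480),interpolation=cv2.INTER_CUBIC))
cv2.imwrite("pics/both4.png",np.hstack(ims))
E
```

```text
turn [0.1, -0.0, 0.1] shift [0.05, 0.17, 0.09] t 4.675 F [ 0.5  0.9 -0.2] w 0.06
```

View pics/both4.png

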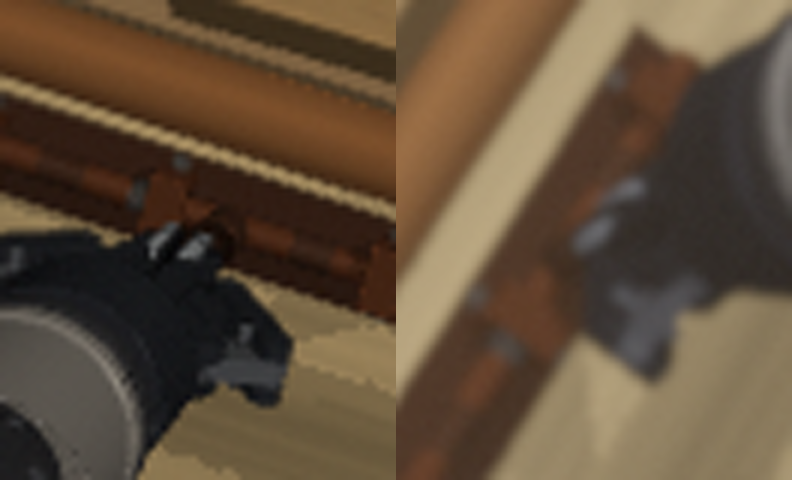

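Fingers shut to 5 mm in front of or above the knob, so they missed it. Closed tips at top (182,242) and scene (608,212), with the knob still visible behind at top (222,240). Measuring the offset.

```bash
python3 - <<'E'
from h import *
from scipy.optimize import least_squares
o=bot.get_obs(); C=rot(o['tool_rot']); P,Rt=knobpose(.0055,.046)
w={c:proj(P,c)[0].astype(int)-(33,40) for c in("top","scene")}
def tri(a,b):
    ta=w["top"]+np.array(a)/6-.5; tb=w["scene"]+np.array(b)/6-.5
    s=least_squares(lambda X:np.r_[proj(X,"top")[0]-ta,proj(X,"scene")[0]-tb],P); return s.x,s.fun
for n,a,b in(("tipmid",(182,242),(212,212)),("L",(163,242),(590-396,238)),("R",(200,245),(628-396,190))):
    X,f=tri(a,b); print(n,X,(C.T@(X-o['eef_pos'])*1000).round(1),f.round(1))
for z in(-.02,0,.017):
  for c in w: print(z,c,((proj(o['eef_pos']+C@np.array([.011,0,z]),c)[0]-w[c]+.5)*6).round())
# knob from first image silhouettes
s=least_squares(lambda X:np.r_[proj(X,"top")[0]-(275.8,223.2),proj(X,"scene")[0]-(281.5,276.6)],P);print("net knob",s.x)
K,A,t=frame();print("in chest",A.T@(s.x-t))
E
```

```text
tipmid [0.65749226 0.14395741 0.21508922] [ 11.3  -0.3 -34.3] [ 0.1 -0.4  0.3  0.1]
L [0.6606876  0.15172312 0.20954969] [  9.2  -8.7 -29.2] [ 0.2 -1.3  1.   0.4]
R [0.65358507 0.13677026 0.21906512] [ 12.    7.7 -38.5] [-0.1  0.4 -0.3 -0.1]
-0.02 top [192. 231.]
-0.02 scene [199. 220.]
0 top [206. 217.]
0 scene [176. 230.]
0.017 top [216. 206.]
0.017 scene [157. 238.]
net knob [0.67879379 0.13994534 0.15157172]
in chest [-0.01881862  0.07919464  0.15157172]
```

```bash
python3 - <<'E'
from h import *
from scipy.optimize import least_squares
im=[bot.read_camera(c)[:,:,::-1].copy() for c in("top","scene")]
o=bot.get_obs(); C=rot(o['tool_rot']); K,A,t=frame()
def dot(i,X,col):
    u=proj(X,("top","scene")[i])[0]; cv2.circle(im[i],tuple((u).astype(int).tolist()),1,col,-1)
L=lambda x,y,z:A@(np.array([x,y,z])/1000)+t
for i in(0,1):
    for y in np.linspace(-200,200,21): dot(i,L(4,y,270),(0,255,0))
    for y in np.linspace(-220,220,21): dot(i,L(-130,y,0),(0,255,255));dot(i,L(130,y,174),(255,255,0)); dot(i,L(-130,y,70),(255,255,0))
    for x in np.linspace(-130,130,12): dot(i,L(x,220,0),(0,255,255)); dot(i,L(x,-220,0),(0,255,255))
    for x in np.linspace(-130,44,12): dot(i,L(x,200,70+(x+130)*.577),(255,0,255)); dot(i,L(x,-200,70+(x+130)*.577),(255,0,255))
    for z in np.linspace(-.15,.017,15): dot(i,o['eef_pos']+C@np.array([0,0,z]),(0,0,255))
    dot(i,np.array([0,0,0.]),(255,0,255))
a=cv2.resize(im[0][130:330,180:440],None,fx=1.6,fy=1.6,interpolation=cv2.INTER_CUBIC); b=cv2.resize(im[1][110:410,160:410],None,fx=1.5,fy=1.5,interpolation=cv2.INTER_CUBIC)
H=450; a=cv2.copyMakeBorder(a,0,H-a.shape[0],0,0,cv2.BORDER_CONSTANT); print(a.shape,b.shape)
cv2.imwrite("pics/ov.png",np.hstack([a,b])[:, :800])
print(proj([0,0,0],"scene"),proj([0,0,0],"top"))
E
```

```text
(450, 416, 3) (450, 375, 3)
[[581.4776479  296.01236354]] [[327.49836147 498.96136498]]
```

View pics/ov.png

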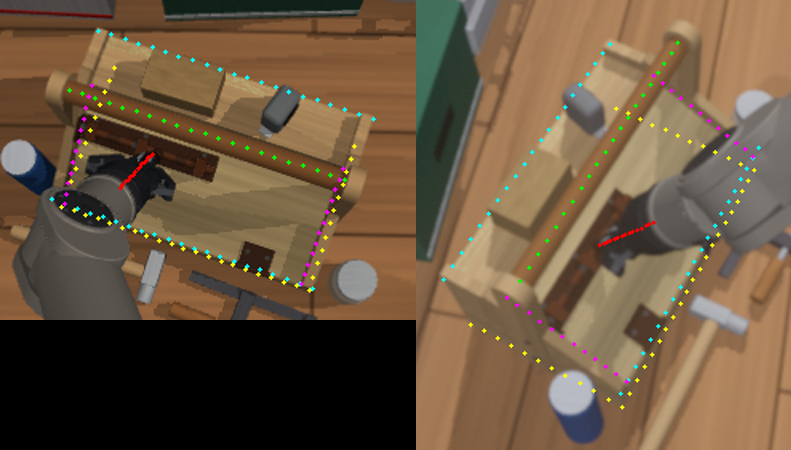

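The chest model overlays well in both views, but the imaged fingers end about 35 mm short of where the reported TCP puts them. I'll trust the pictures: open, and go deeper in small steps watching the force.

Emit:
carry_out([
  [[0,0,0],[0,0,0],5],
  [[0,0,0],[0,0,0],5],
  [[0,0,0],[0,0.2,0.5],5],
  [[0,0,0],[0,0.2,1.0],5],
  [[0,0,0],[0,0.2,1.0],5],
])

```text
t: 5.5
eef_pos: [0.6685, 0.1374, 0.1704]
tool_rot: [0.041, 0.955, -0.147, 0.256]
contact_force: [-0.1, 0.9, -0.1]
gripper_width: 0.584
```

Emit:
carry_out([
  [[0,0,0],[0,0,0.5],5],
  [[0,0,0],[0,0,1.0],5],
  [[0,0,0],[0,0,1.0],5],
])

```text
t: 5.88
eef_pos: [0.6732, 0.1361, 0.1619]
tool_rot: [0.041, 0.955, -0.147, 0.256]
contact_force: [-0.4, 0.0, -0.1]
gripper_width: 0.584
```

Emit:
carry_out([
  [[0,0,0],[0,0,0.5],5],
  [[0,0,0],[0,0,0.5],2],
  [[0,0,0],[0,0,0.5],0.5],
  [[0,0,0],[0,0,0.5],0.5],
  [[0,0,0],[0,0,0.5],0.5],
], newtons=50)

```text
t: 6.5
eef_pos: [0.6754, 0.1348, 0.1581]
tool_rot: [0.041, 0.955, -0.147, 0.256]
contact_force: [-4.0, -1.3, 3.3]
gripper_width: 0.21
```

```bash
cat > look.py <<'E'
from h import *
import sys
P,Rt=knobpose(.0055,.046);go(P,Rt)
ims=[]
for c in("top","scene"):
    im=bot.read_camera(c)[:,:,::-1]; u,v=proj(P,c)[0].astype(int)
    ims.append(cv2.resize(im[v-40:v+40,u-33:u+33],(396,480),interpolation=cv2.INTER_CUBIC))
cv2.imwrite(sys.argv[1],np.hstack(ims))
E
python3 look.py pics/both5.png
```

```text
turn [0.2, -0.0, 0.1] shift [-0.05, -0.11, -2.41] t 6.5 F [-4.  -1.3  3.3] w 0.21
```

View pics/both5.png

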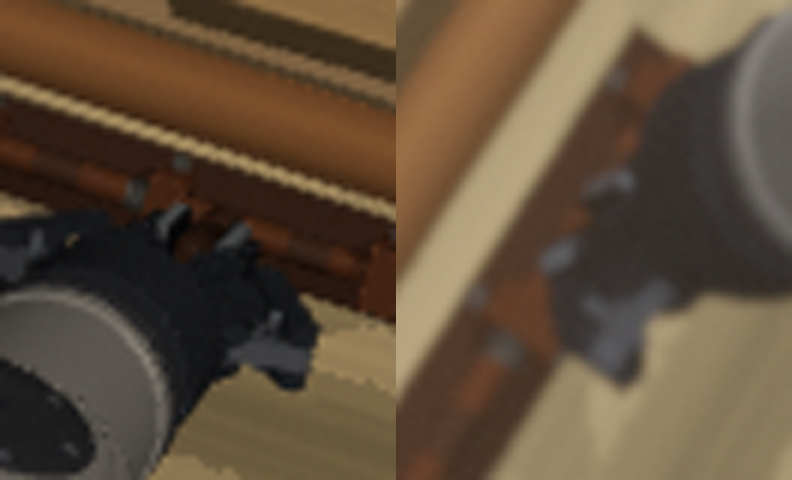

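The knob sits between the fingertips at top (195,240), but only shallowly. I'll reopen slightly, go 8 mm deeper and re-grip.

Emit:
carry_out([
  [[0,0,0],[0,0,0],3.5],
  [[0,0,0],[0,0,0.4],3.5],
  [[0,0,0],[0,0,0.8],3.5],
  [[0,0,0],[0,0,0.8],1],
  [[0,0,0],[0,0,0.8],1],
], newtons=70)

```text
t: 7.22
eef_pos: [0.6794, 0.1341, 0.1508]
tool_rot: [0.041, 0.955, -0.147, 0.256]
contact_force: [0.4, -0.5, -2.4]
gripper_width: 0.207
```

Emit:
carry_out([
  [[0,0,0],[0,0,0],1],
  [[0,0,0],[0,0,0],1],
])

```text
t: 7.48
eef_pos: [0.6793, 0.1342, 0.1509]
tool_rot: [0.041, 0.955, -0.147, 0.256]
contact_force: [0.9, -0.7, -3.9]
gripper_width: 0.212
```

Emit:
carry_out([
  [[0,0,0],[0,0.4,0],1],
  [[0,0,0],[0,0.8,0],1],
  [[0,0,0],[0,1.2,0],1],
  [[0,0,0],[0,1.2,0],1],
])

```text
t: 7.98
eef_pos: [0.6762, 0.1242, 0.1509]
tool_rot: [0.039, 0.955, -0.146, 0.256]
contact_force: [3.9, 1.4, -6.5]
gripper_width: 0.209
```

```bash
cat > st.py <<'E'
from h import *
o=bot.get_obs();K,A,t=frame();y=K[:,1]
print("s_est %.1f"%((.08-y@(o['eef_pos']-t))*1000),"F in K",(K.T@o['contact_force']).round(1),"t",o['t'],"w",round(o['gripper_width'],3))
E
python3 st.py
```

```text
s_est 16.6 F in K [-0.4  2.6 -7.3] t 7.975 w 0.209
```

Emit:
carry_out([
  [[0,0,0],[0,0.4,0],1],
  [[0,0,0],[0,0.7,0],1],
  [[0,0,0],[0,0.7,0],1],
])

```text
t: 8.35
eef_pos: [0.6756, 0.1226, 0.151]
tool_rot: [0.036, 0.955, -0.144, 0.257]
contact_force: [16.0, 10.0, -18.8]
gripper_width: 0.209
```

```bash
python3 st.py
```

```text
s_est 18.3 F in K [  1.2  14.4 -22.4] t 8.35 w 0.209
```

Emit:
carry_out([
  [[0,0,0],[0,-0.6,0],1],
  [[0,0,0],[0,-1.1,0],1],
  [[0,0,0],[0,-1.6,0],1],
  [[0,0,0],[0,-2.1,0],1],
  [[0,0,0],[0,-2.1,0],1],
])

```text
t: 8.98
eef_pos: [0.6795, 0.1346, 0.1508]
tool_rot: [0.042, 0.955, -0.147, 0.255]
contact_force: [-2.6, -3.5, -1.1]
gripper_width: 0.209
```

```bash
python3 st.py
```

```text
s_est 5.7 F in K [-1.8 -4.1 -0.3] t 8.975 w 0.209
```

Emit:
carry_out([
  [[0,0,0],[0,-0.3,0],1],
  [[0,0,0],[0,-0.6,0],1],
  [[0,0,0],[0,-0.6,0],1],
])

```text
t: 9.35
eef_pos: [0.68, 0.1363, 0.1508]
tool_rot: [0.045, 0.954, -0.149, 0.254]
contact_force: [-10.6, -10.2, 7.7]
gripper_width: 0.208
```

```bash
python3 st.py
```

```text
s_est 3.9 F in K [ -2.3 -13.   10.1] t 9.35 w 0.208
```

Emit:
carry_out([
  [[0,0,0],[0,0.8,0],1],
  [[0,0,0],[0,1.4,0],1],
  [[0,0,0],[0,2.0,0],1],
  [[0,0,0],[0,2.6,0],1],
  [[0,0,0],[0,2.6,0],1],
])

```text
t: 9.98
eef_pos: [0.6749, 0.1203, 0.1509]
tool_rot: [0.038, 0.955, -0.145, 0.256]
contact_force: [7.7, 3.5, -11.2]
gripper_width: 0.208
```

```bash
python3 st.py
```

```text
s_est 20.7 F in K [ -0.1   5.6 -12.9] t 9.975 w 0.208
```

Emit:
carry_out([
  [[0,0,0],[0,0.4,0],1],
  [[0,0,0],[0,0.8,0],1],
  [[0,0,0],[0,0.8,0],1],
])

```text
t: 10.35
eef_pos: [0.6748, 0.12, 0.1511]
tool_rot: [0.033, 0.955, -0.142, 0.258]
contact_force: [24.7, 16.5, -25.9]
gripper_width: 0.209
```

```bash
python3 st.py
```

```text
s_est 21.0 F in K [  3.2  23.1 -31.7] t 10.35 w 0.209
```

Emit:
carry_out([
  [[0,0,0],[0,-1.0,0],1],
  [[0,0,0],[0,-1.5,0],1],
  [[0,0,0],[0,-2.0,0],1],
  [[0,0,0],[0,-2.6,0],1],
  [[0,0,0],[0,-2.8,0],1],
])

```text
t: 10.98
eef_pos: [0.6792, 0.1336, 0.1508]
tool_rot: [0.042, 0.955, -0.148, 0.255]
contact_force: [-6.5, -7.4, 2.1]
gripper_width: 0.21
```

```bash
python3 st.py
```

```text
s_est 6.7 F in K [-2.3 -9.   3.8] t 10.975 w 0.21
```

Emit:
carry_out([
  [[0,0,0],[0,-0.4,0],1],
  [[0,0,0],[0,-0.6,0],1],
  [[0,0,0],[0,-0.6,0],1],
])

```text
t: 11.35
eef_pos: [0.6793, 0.1342, 0.1507]
tool_rot: [0.046, 0.954, -0.15, 0.254]
contact_force: [-16.0, -12.5, 10.0]
gripper_width: 0.209
```

```bash
python3 st.py
```

```text
s_est 6.2 F in K [ -5.  -16.7  14.4] t 11.35 w 0.209
```

Jammed on the back stroke (the spot is freed). Pulling again.

Emit:
carry_out([
  [[0,0,0],[0,0.8,0],1],
  [[0,0,0],[0,1.4,0],1],
  [[0,0,0],[0,2.0,0],1],
  [[0,0,0],[0,2.6,0],1],
  [[0,0,0],[0,3.0,0],1],
])

```text
t: 11.98
eef_pos: [0.6737, 0.1163, 0.151]
tool_rot: [0.038, 0.955, -0.145, 0.256]
contact_force: [7.9, 3.7, -13.4]
gripper_width: 0.208
```

```bash
python3 st.py
```

```text
s_est 24.8 F in K [ -1.1   5.9 -14.8] t 11.975 w 0.208
```

Emit:
carry_out([
  [[0,0,0],[0,0.5,0],1],
  [[0,0,0],[0,1.0,0],1],
  [[0,0,0],[0,1.0,0],1],
])

```text
t: 12.35
eef_pos: [0.6702, 0.1052, 0.1509]
tool_rot: [0.039, 0.955, -0.146, 0.256]
contact_force: [5.0, 2.2, -10.1]
gripper_width: 0.207
```

```bash
python3 st.py
```

```text
s_est 36.5 F in K [ -1.5   3.6 -10.9] t 12.35 w 0.207
```

It runs. Draw fully back to the stop.

Emit:
carry_out([
  [[0,0,0],[0,0.6,0],1],
  [[0,0,0],[0,1.2,0],1],
  [[0,0,0],[0,1.8,0],1],
  [[0,0,0],[0,2.4,0],1],
  [[0,0,0],[0,2.6,0],1],
])

```text
t: 12.98
eef_pos: [0.6636, 0.0845, 0.151]
tool_rot: [0.036, 0.955, -0.144, 0.257]
contact_force: [16.0, 11.1, -21.7]
gripper_width: 0.209
```

```bash
python3 st.py
```

```text
s_est 58.3 F in K [ -0.5  15.4 -24.7] t 12.975 w 0.209
```

Emit:
carry_out([
  [[0,0,0],[0,0.3,0],1],
  [[0,0,0],[0,0.5,0],1],
  [[0,0,0],[0,0.5,0],1],
])

```text
t: 13.35
eef_pos: [0.6636, 0.0846, 0.1511]
tool_rot: [0.033, 0.955, -0.142, 0.258]
contact_force: [23.3, 15.4, -29.6]
gripper_width: 0.206
```

```bash
python3 st.py
```

```text
s_est 58.1 F in K [  0.4  21.7 -34.4] t 13.35 w 0.206
```

Hit the hard stop at about 60 mm. Now shoot it home.

Emit:
carry_out([
  [[0,0,0],[0,-1.2,0],1],
  [[0,0,0],[0,-2.0,0],1],
  [[0,0,0],[0,-2.8,0],1],
  [[0,0,0],[0,-3.6,0],1],
  [[0,0,0],[0,-4.4,0],1],
])

```text
t: 13.98
eef_pos: [0.673, 0.1141, 0.1509]
tool_rot: [0.042, 0.955, -0.148, 0.255]
contact_force: [-2.0, -5.4, -3.5]
gripper_width: 0.209
```

Emit:
carry_out([
  [[0,0,0],[0,-0.6,0],1],
  [[0,0,0],[0,-1.2,0],1],
  [[0,0,0],[0,-1.8,0],1],
  [[0,0,0],[0,-2.4,0],1],
  [[0,0,0],[0,-2.4,0],1],
])

```text
t: 14.6
eef_pos: [0.681, 0.1392, 0.1509]
tool_rot: [0.04, 0.955, -0.147, 0.256]
contact_force: [0.9, -1.8, -6.9]
gripper_width: 0.209
```

```bash
python3 st.py
```

```text
s_est 0.8 F in K [-2.2 -1.4 -6.6] t 14.6 w 0.209
```

Emit:
carry_out([
  [[0,0,0],[0,-0.4,0],1],
  [[0,0,0],[0,-0.8,0],1],
  [[0,0,0],[0,-1.0,0],1],
  [[0,0,0],[0,-1.0,0],1],
])

```text
t: 15.1
eef_pos: [0.6816, 0.1413, 0.1508]
tool_rot: [0.046, 0.954, -0.15, 0.254]
contact_force: [-16.3, -14.1, 9.2]
gripper_width: 0.21
```

```bash
python3 st.py
```

```text
s_est -1.3 F in K [ -5.2 -18.3  13.6] t 15.1 w 0.21
```

Stroke is 59.5 mm stop to stop, so it is home. Ease the command, open and back out along the knob axis.

Emit:
carry_out([
  [[0,0,0],[0,0.6,0],1],
  [[0,0,0],[0,0.6,0],4.5],
  [[0,0,0],[0,0.6,0],4.5],
  [[0,0,0],[0,0.6,0],4.5],
])

```text
t: 15.6
eef_pos: [0.6831, 0.1444, 0.1522]
tool_rot: [0.039, 0.955, -0.146, 0.257]
contact_force: [0.1, 0.5, -0.5]
gripper_width: 0.528
```

Emit:
carry_out([
  [[0,0,0],[0,0,-2],4.5],
  [[0,0,0],[0,0,-5],4.5],
  [[0,0,0],[0,0,-9],4.5],
  [[0,0,0],[0,0,-14],4.5],
  [[0,0,0],[0,0,-18],4.5],
])

```text
t: 16.23
eef_pos: [0.5953, 0.1714, 0.3103]
tool_rot: [0.039, 0.955, -0.146, 0.257]
contact_force: [-0.2, -0.3, -0.3]
gripper_width: 0.526
```

```bash
python3 st.py; python3 look.py pics/both6.png
```

```text
s_est -4.0 F in K [-0.2 -0.3 -0.2] t 16.225 w 0.526
turn [-0.1, -0.1, 0.1] shift [-0.12, 0.97, 15.14] t 16.225 F [-0.2 -0.3 -0.3] w 0.526
```

View pics/both6.png

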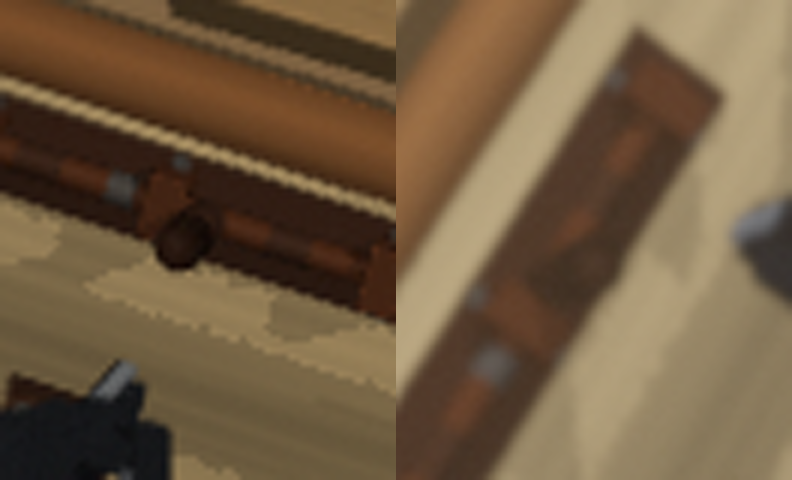

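The knob now sits against the middle strap: top (183,242), against (208,243) at the start, about 9 mm nearer home. The gripper is clear. Handing in.

```bash
python3 -c "
from station import bot
for c in ('top',):
    bot.read_camera(c)
    for n in ('oil_can','screw_jar','carton','tape'): print(n,[(round(float(d['score']),2),d['location']) for d in bot.silhouettes(n,c)[:1]])
print(bot.hand_in())"
```

```text
oil_can [(0.75, [194.6, 232.0])]
screw_jar [(0.79, [401.6, 306.0])]
carton [(0.64, [293.7, 183.0])]
tape [(0.87, [354.9, 198.5])]
the job is handed in; nothing more can be done
None
```

The bolt is free and home again, and the job was handed in at about 16.5 s. `hand_in` gave no verdict.

**What I did:** I gripped the knob along its tilted axis and worked through two jams, at roughly 18 mm and 21 mm, each with a push back until it jammed the other way. It then ran freely. I drew it to the tail stop, pushed it home to the other stop, let go and backed out.

**Last checks:**
- **Bolt travel:** the tool moved 59.5 mm stop to stop, which matches the 60 mm stroke.
- **Bolt home:** the last picture shows the knob against the middle strap, about 9 mm nearer home than at the start. The gripper is clear and the contact force is about 0.
- **Bystanders:** oil can, jar, carton and tape were found within about 3 pixels (roughly 6 mm) of where they started. I did not re-measure the hammer and clamp; the arm passed well above that area and no unexpected forces appeared.

**What disagreed:** the fingertips in the pictures ended about 35 mm short of where the reported tool position put them. My first grip closed on nothing because of this. I followed the pictures and went deeper, and the next grip held.

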